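# Vent the parts-cleaning tank and hold its stuck lid ajar

### The job

On the workshop bench, first unscrew the yellow vent cap of the blue parts-cleaning tank anticlockwise until its black pointer is at the green dot. Then take the lid's red handle, break the lid free of its sticky gasket and raise its front edge about three centimetres to air the tank, without letting it fly wide open. Finish still holding the lid there, steady in the gripper (do not let go), and leave everything else on the bench where it is.

Things in the scene. Friction and masses are not known exactly. Their poses are not given: they have to be found in the camera images.
- tank: blue parts-cleaning tank fixed to the bench, 240 (x) x 220 (y) x 120 mm tall; origin under its centre, x points from its front (lid handle, robot side) to its rear, z up. The lid closes the front 170 mm; the rear 70 mm is a flat deck, 120 mm high, with the vent cap. The lid's hinge line runs along y at x = +50 mm, 124 mm above the bench
- lid (a joint): angle of the aluminium lid (175 x 228 x 10 mm, 0.4 to 0.75 kg, top at 132 mm): 0 shut, grows as its front edge rises, stop at 0.45. The gasket's pull is greatest when shut (with the lid's weight 14 to 19 N upward at the handle), gone after 0.06 rad; then 2.5 to 5 N carries it; let go, the lid falls shut. The front edge is 178 mm from the hinge: 0.17 rad is 30 mm open
- lid_handle (a point): middle of the lid's red round handle bar: 12 mm thick, 110 mm long along the tank's y, on two 10 mm wide posts 50 mm either side of the middle. On the bar's axis, 38 mm above the lid's top; lid shut: 155 mm in front of the hinge line, 46 mm above it, 170 mm above the bench. Can be pinched from above across the bar, which may turn between the fingers; grip with 30 N or more
- lid_edge (a point): middle of the lid's front edge, at mid-thickness; 127 mm above the bench when shut
- vent (a joint): turn of the yellow vent screw cap about its vertical axis: 0 screwed shut, grows as it is unscrewed anticlockwise seen from above, stop at 1.4 rad = fully open; friction some 0.06 N m, it stays where it is left. Starts between 0 and 0.25
- vent_grip (a point): on the vent cap's axis, 88 mm behind the tank's centre, 166 mm above the bench, at the height to grip. The cap is a ribbed 48 mm disc (top at 142 mm) with an upright wing 46 mm long, 14 mm thick, 142 to 176 mm high. The point's x runs along the wing and turns with it; the black wing end (point's -x) points to a red dot on the deck when shut, a green dot when open
- carburettor: bystander: aluminium twin carburettor body, 100 x 50 x 86 mm, standing on the yellow tray; origin under its centre
- screwdriver: bystander: screwdriver lying on the bench beside the tank, 45 mm off its +y side
- wrench: bystander: steel spanner lying on the yellow tray
- flask: bystander: brown glass bottle, 62 mm across, 190 mm tall; origin under its centre
- beaker: bystander: clear open beaker, 100 mm across, 120 mm tall; origin under its centre
- can: bystander: green closed can, 62 mm across, 110 mm tall; origin under its centre

How it is judged:
On the way, in this order (a step that is already met when the one before it is completed fails the run):
1. the vent cap is unscrewed (joint above 1.15 rad) with the lid still shut (value of joint vent above 1.15 rad and value of joint lid below 0.03 rad), for 0.2 s.
2. the lid is broken free and held in the fingers 0.09 to 0.28 rad open (value of joint lid between 0.09 and 0.28 rad and contact force between the fingers and lid above 1 N), for 0.3 s.
At the end, for the whole second after the job is handed in: The vent cap is still unscrewed (above 1.1 rad) and the fingers hold the lid, at rest (below 0.05 rad/s), 0.09 to 0.28 rad open (front edge raised 16 to 49 mm); fingers touch the lid with over 1 N and no loose thing is wedged against it (all of step 2 and value of joint vent above 1.1 rad and velocity of joint lid between -0.05 and 0.05 rad/s and contact force between lid and carburettor below 0.3 N and contact force between lid and screwdriver below 0.3 N and contact force between lid and wrench below 0.3 N and contact force between lid and flask below 0.3 N and contact force between lid and beaker below 0.3 N and contact force between lid and can below 0.3 N); the arm keeps its last pose, push and grip.
It fails at once if the lid is raised before the vent cap is unscrewed (value of joint vent below 1.1 rad and value of joint lid above 0.05 rad).
It fails at once if the lid flies wide open (above 0.38 rad) (value of joint lid above 0.38 rad).
It fails at once if something else on the bench is moved by over 30 mm (distance of any of carburettor, screwdriver, wrench, flask, beaker, can from where it was at the start of the episode above 0.03 m).
It also fails if it takes over 51 s, if anything falls off the work surface, if the arm or the gripper's body presses on something with over 40 N, if the wrist force passes 120 N, or if a joint passes its speed limit or range.

### The arm

A 6-joint arm with a two-finger parallel gripper is mounted at the origin on the work surface. World frame = base frame: x ahead of the robot, y to its left, z up, the work surface at z = 0. Lengths are in m, angles in rad, forces in N, time in s.
With the tool pointing down it reaches from about 0.35 to 0.925 m from the base axis. Payload 6.4 kg.
Tool frame: the origin (TCP) lies midway between the tips of the shut fingers; the grasp point (between the pads) lies bot.tcp_to_grasp behind it (bot.tcp_to_grasp is the distance from the TCP to the grasp point, in m); z points along the fingers, y is the line along which they close (so a half turn about z gives the same grasp; the last joint's range is limited). The gripper opens to 85 mm and grips with 20 to 120 N. Pads are 22 mm wide; open, the fingers measure 114 mm over their backs; the gripper's body (76 mm by 85 mm) begins 54 mm behind the grasp point. The pads swing forward as they close: fully open they stand 13 mm farther back than shut.
Start: joints at [-1.484, 0.245, 1.558, -0, 1.339, -0.174], TCP at [0.168, -0.628, 0.207] pointing down, gripper open.
Joint ranges: [-3.13, 3.13], [-1.02, 2.26], [0.13, 2.54], [-0.95, 4.09], [0.21, 2.88], [-2.74, 2.74]. Speed limits (rad/s): [2.57, 2.57, 3.14, 3.14, 3.14, 3.14].

### API

Orientations are given as a unit quaternion [w, x, y, z].
In Python, from bench import bot gives the robot as it stands.
- The arm moves only by the tool servo_tool, never from a script. Its argument "motion" is a list that holds one entry, the list of rows, each a list of 4 numbers: the shift along the tool's x, y, z as a fraction of full scale, then the turn about the tool's z as a fraction of full scale. A call has 1 to 8 rows; each row shifts and turns the commanded pose from where the row before left it, along the tool's axes as they then stand; what a row does not reach is not made up. Full scale, the value 1, is 25 mm for a shift and 4 degrees for a turn. A row lasts 1/12 s, in which the tool goes at most 41.7 mm and 7.16 degrees, less where a joint would pass 70% of its speed; a pose out of reach is approached as far as the arm can. A call with a number of a shift or a turn outside -1 to 1 is refused whole. A call with a gripper value outside its range is refused whole. "gripper" is the closure, from 0 (fully open) to 1 (shut), set as the call begins (left out, the last holds). The fingers move at their own pace and stop on an object; "force" is the grip in N (left out, the last holds). Time passes only in rows, so rows that do not move let the fingers close. It gives the time, the measured TCP pose, the force, the opening and the grip force at its end, in the units of the state.
- bot.get_obs(): the state, without advancing time (a new reading comes with each control period).
- bot.camera(name): name is "scene" or "side" or "wrist"; returns a dict with "frame" (480x640x3 uint8, red, green, blue), "depth" (480x640 float32, m along the optical axis (not along the pixel's ray), 0 where there is no reading), "mtx" (3x3 intrinsics, pixels), "rvec" (rotation vector, rad) and "tvec" (3), from world to camera coordinates, as OpenCV has them. Camera axes: x right, y down, z forward; pixel columns grow to the right and rows downward; lengths in m; the calibration is good to about 2 mm. The wrist camera is an equidistant fisheye: a pixel r from the principal point sees the ray r / f radians off the axis. A picture is of the moment at which its call begins.
- bot.close_job(): hands the job in; it is judged then, once.
The state is a dict: "time": time; "joint_positions": joint angles; "dq": joint speeds; "effort": joint torques, N m; "tool_pos": TCP position; "ee_rot": TCP orientation; "ft_force": force on the tool from outside, world axes, zero at the start; "torque": the same for the moment, N m; "gripper_width": finger opening in m; "grip_force": force on a finger pad.
Only numpy, scipy, OpenCV 4.12 (cv2) and the standard library are available. Lean on these libraries where they do the work, as an engineer would, in place of code of your own. Each camera call takes 0.05 s, during which the arm holds its last target. There are 200 camera calls.

## Working session

There is one attempt and no reset: what is moved stays moved. The work goes in short steps, Python scripts to look and compute and a tool call to move; the robot and the scene stay as the last step left them, time stands still between calls to the robot, and variables do not carry over. Pictures are saved under pics/ and viewed, at most 10 in all, crops included, and the job is handed in when it is done.

Besides the shell and the picture viewer there is one more tool, called after "Emit:" by a JSON object that holds its "name" and its "arguments", one argument or row to a line. servo_tool: Moves the arm, as the interface text tells. Its arguments: {"type":"object","properties":{"motion":{"type":"array"},"gripper":{"type":"number"},"force":{"type":"number"}},"required":["motion"]}

```bash
mkdir -p pics; cat > h.py <<'E'
import numpy as np, cv2, pickle
from bench import bot
def snap(n,f):
    c=bot.camera(n); pickle.dump(c,open(f'pics/{f}.pkl','wb'))
    cv2.imwrite(f'pics/{f}.png',c['frame'][:,:,::-1]); return c
def load(f): return pickle.load(open(f'pics/{f}.pkl','rb'))
def px(c,u,v,d=None,z=None):
    K=c['mtx'];R=cv2.Rodrigues(np.array(c['rvec'],float))[0];t=np.array(c['tvec']).ravel()
    r=np.array([(u-K[0,2])/K[0,0],(v-K[1,2])/K[1,1],1.]); o=-R.T@t; w=R.T@r
    if z is not None: return o+w*(z-o[2])/w[2]
    if d is None: d=float(np.median(c['depth'][v-1:v+2,u-1:u+2]))
    return o+w*d
E
python3 - <<'E'
from h import *
a=snap('scene','s0'); b=snap('side','d0')
print(bot.get_obs(), bot.tcp_to_grasp)
E
```

```text
{'time': 0.1, 'joint_positions': array([-1.48408178e+00,  2.45737064e-01,  1.55891698e+00,  4.63824794e-05,
        1.33871841e+00, -1.74055939e-01]), 'dq': array([-5.48631103e-04, -2.61401068e-03, -2.40389120e-03, -7.66821970e-05,
        9.90377128e-04,  5.30315722e-04]), 'effort': array([-8.40065986e-04, -4.30672145e+01, -3.27129900e+01, -1.39055078e-04,
        2.80589447e-03,  8.42283384e-06]), 'tool_pos': array([ 0.1675831 , -0.62744973,  0.20588178]), 'ee_rot': array([-8.88063937e-04,  9.91512183e-01,  1.30010764e-01,  6.13933186e-05]), 'ft_force': array([-0.06711006, -0.05577778, -0.06138435]), 'torque': array([0.05983824, 0.00866822, 0.02700469]), 'grip_force': 0.0, 'gripper_width': 0.08527064321231215} 0.0187
```

View pics/s0.png

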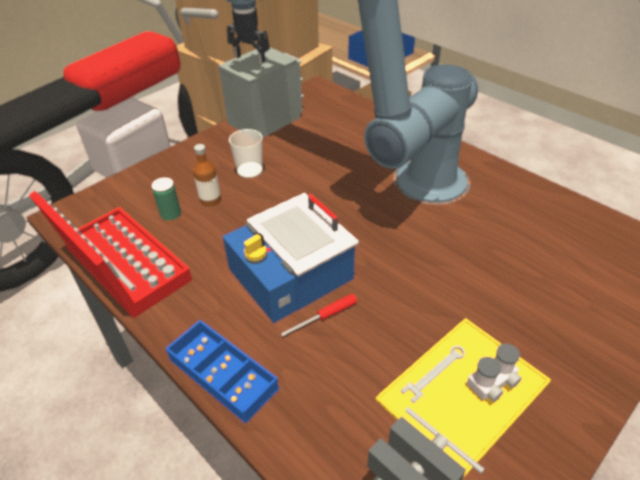

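View pics/d0.png

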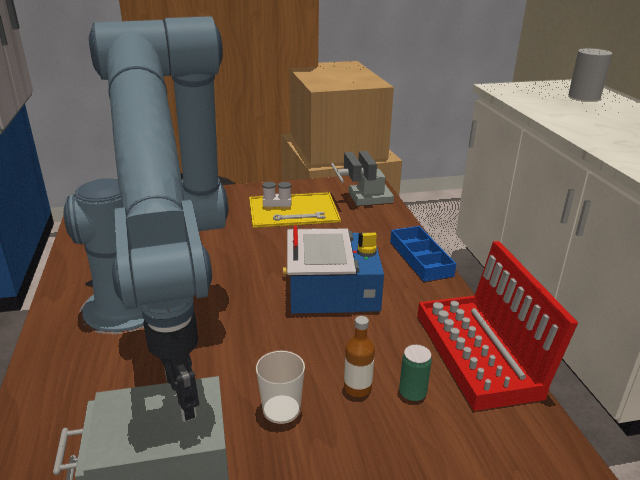

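The scene view shows the tank with its lid corners near (305,195), (357,240) and (297,275), the red handle at (323,212) and the vent cap at (256,246). The side view shows the handle at (296,243) and the cap at (367,243). I'll enlarge both.

```bash
python3 - <<'E'
from h import *
a=load('s0');b=load('d0')
A=cv2.resize(a['frame'][185:325,215:365],None,fx=4,fy=4,interpolation=cv2.INTER_CUBIC)[:, :]
B=cv2.resize(b['frame'][215:320,275:390],None,fx=4,fy=4,interpolation=cv2.INTER_CUBIC)
cv2.imwrite('pics/c1.png',A[:,:,::-1])
for n,c,(u0,u1,v0,v1) in (('s',a,(290,350,190,235)),('d',b,(288,303,222,262))):
    h=cv2.cvtColor(c['frame'],cv2.COLOR_RGB2HSV)
    for nm,lo,hi in (('red',0,6),('yel',20,32)):
        m=(h[...,0]>=lo)&(h[...,0]<=hi)&(h[...,1]>170)&(h[...,2]>90)
        if nm=='yel': u0,u1,v0,v1=(240,270,232,265) if n=='s' else (352,382,228,258)
        P=np.array([px(c,u,v) for v in range(v0,v1) for u in range(u0,u1) if m[v,u]])
        P=P[(P[:,2]>.12)&(P[:,2]<.2)]
        if len(P):print(n,nm,len(P),np.median(P,0).round(4),P.min(0).round(3),P.max(0).round(3))
        if nm=='red':
            q=P[P[:,2]>.16]; w,V=np.linalg.eigh(np.cov(q[:,:2].T)); print('axis',V[:,1], q.mean(0))
for p in ((305,196),(249,224),(357,240),(298,275)): print(p,px(a,*p,z=.132).round(4))
E
```

```text
s red 127 [ 0.4653 -0.0108  0.1762] [ 0.451 -0.065  0.17 ] [0.476 0.042 0.179]
axis [0.15457705 0.98798074] [ 0.46527773 -0.01057086  0.17593987]
s yel 340 [ 0.6591 -0.0345  0.1499] [ 0.636 -0.044  0.132] [ 0.678 -0.016  0.179]
d red 73 [ 0.4621 -0.0141  0.175 ] [ 0.451 -0.063  0.17 ] [0.473 0.049 0.177]
axis [0.16004852 0.98710915] [ 0.46189213 -0.01356912  0.17469505]
d yel 286 [ 0.6535 -0.0478  0.1493] [ 0.628 -0.066  0.131] [ 0.677 -0.036  0.178]
(305, 196) [ 0.4314 -0.1053  0.132 ]
(249, 224) [ 0.6019 -0.1268  0.132 ]
(357, 240) [0.4605 0.1026 0.132 ]
(298, 275) [0.6344 0.0832 0.132 ]
```

View pics/c1.png

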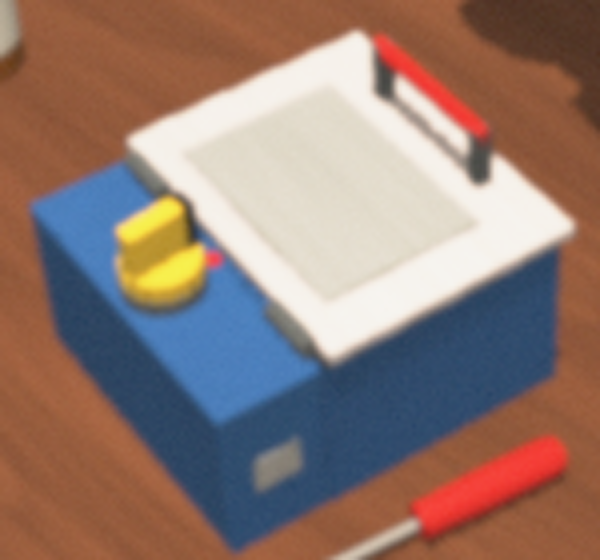

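Emit:
{"name": "servo_tool", "arguments": {
  "motion": [
    [[0, 0, -1, 0], [0, 0, -1, 0], [0, 0, -1, 0], [0.5, -0.35, -1, 0], [0.96, -0.68, -0.4, 0], [0.96, -0.68, 0, 0], [0.96, -0.68, 0, 0], [0.96, -0.68, 0, 0]]
  ]
}}

```text
time: 0.77
tool_pos: [0.2532, -0.5247, 0.3167]
ee_rot: [-0.0, 0.992, 0.13, 0.0]
ft_force: [0.1, -1.3, 0.1]
gripper_width: 0.0849
grip_force: 0.0
```

Emit:
{"name": "servo_tool", "arguments": {
  "motion": [
    [[0.96, -0.68, 0, 0], [0.96, -0.68, 0, 0], [0.96, -0.68, 0, 0], [0.96, -0.68, 0, 0], [0.96, -0.68, 0, 0], [0.96, -0.68, 0, 0], [0.96, -0.68, 0, 0], [0.96, -0.68, 0, 0]]
  ]
}}

```text
time: 1.43
tool_pos: [0.4037, -0.3436, 0.3165]
ee_rot: [-0.0, 0.992, 0.13, -0.0]
ft_force: [0.8, 0.3, 1.0]
gripper_width: 0.0853
grip_force: 0.0
```

```bash
python3 - <<'E'
from h import *
a=load('s0')
print('reddot',px(a,268.2,250,z=.12)); print('black',px(a,261.5,239,z=.165)); print('wing far end',px(a,244.5,242,z=.176),px(a,258.5,234.5,z=.176))
o=bot.get_obs();print(o['tool_pos'],o['ee_rot'])
E
```

```text
reddot [ 0.62143106 -0.03404897  0.12      ]
black [ 0.63553947 -0.03531634  0.165     ]
wing far end [ 0.67526846 -0.04609111  0.176     ] [ 0.6373603  -0.04211553  0.176     ]
[ 0.40366178 -0.34355251  0.3164621 ] [-2.91056608e-04  9.91517029e-01  1.29976423e-01 -1.58876048e-04]
```

Emit:
{"name": "servo_tool", "arguments": {
  "motion": [
    [[0.92, -0.65, 0, 0], [0.92, -0.65, 0, 0], [0.92, -0.65, 0, 0], [0.92, -0.65, 0, 0], [0.92, -0.65, 0, 0], [0.92, -0.65, 0, 0], [0.92, -0.65, 0, 0], [0.92, -0.65, 0, 0]]
  ]
}}

```text
time: 2.1
tool_pos: [0.5479, -0.1706, 0.3164]
ee_rot: [-0.0, 0.992, 0.13, -0.0]
ft_force: [-0.0, -0.6, -0.2]
gripper_width: 0.0851
grip_force: 0.0
```

Emit:
{"name": "servo_tool", "arguments": {
  "motion": [
    [[0.92, -0.65, 0, 0], [0.92, -0.65, 0, 0], [0.92, -0.65, 0, 0], [0.92, -0.65, 0, 0], [0.92, -0.65, 0, 0], [0.92, -0.65, 0, 0], [0, 0, 0, 1], [0, 0, 0, 1]]
  ]
}}

```text
time: 2.77
tool_pos: [0.6559, -0.0406, 0.3157]
ee_rot: [-0.0, 0.998, 0.06, -0.001]
ft_force: [-0.3, -0.2, 0.3]
gripper_width: 0.0856
grip_force: 0.0
```

Emit:
{"name": "servo_tool", "arguments": {
  "motion": [
    [[0, 0, 0, 1], [0, 0, 0, 1], [0, 0, 0, 1], [0, 0, 0, 0.7], [0, 0, 0, 0], [0, 0, 0, 0]]
  ]
}}

```text
time: 3.27
tool_pos: [0.6553, -0.0421, 0.3164]
ee_rot: [-0.0, 0.998, -0.068, -0.0]
ft_force: [-0.4, 0.1, -0.2]
gripper_width: 0.0856
grip_force: 0.0
```

```bash
python3 - <<'E'
from h import *
c=snap('wrist','w1'); print(c['mtx'],c['rvec'],c['tvec'])
E
```

```text
[[371.64829954   0.         327.60371246]
 [  0.         371.64829954 236.62909829]
 [  0.           0.           1.        ]] [-1.91825011  2.19888704  0.34394147] [0.04658262 0.5509882  0.68395433]
```

View pics/w1.png

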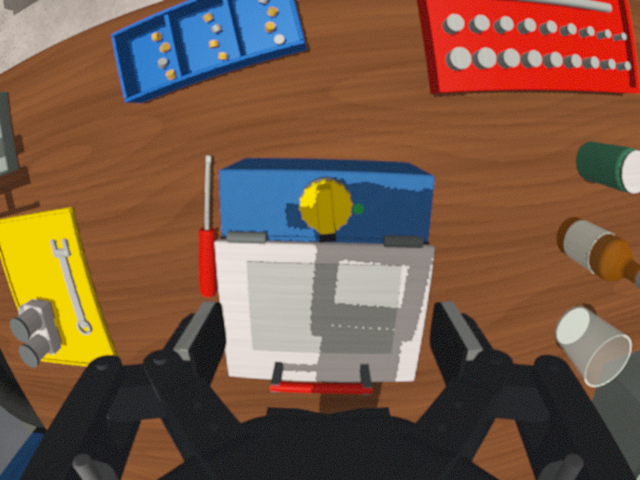

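The wrist view shows the cap centred near (326,206) with its black end at (326,238), the green dot at (358,210) and the handle at (322,388). I'll enlarge the cap.

```bash
cat >> h.py <<'E'
def fpx(c,u,v,z):
    K=c['mtx'];R=cv2.Rodrigues(np.array(c['rvec'],float))[0];t=np.array(c['tvec']).ravel()
    x=(u-K[0,2])/K[0,0];y=(v-K[1,2])/K[1,1];th=np.hypot(x,y);s=np.sin(th)/max(th,1e-9)
    o=-R.T@t; w=R.T@np.array([x*s,y*s,np.cos(th)]); return (o+w*(z-o[2])/w[2]).round(4)
E
python3 - <<'E'
from h import *
c=load('w1')
cv2.imwrite('pics/c2.png',cv2.resize(c['frame'][160:260,260:400],None,fx=5,fy=5,interpolation=cv2.INTER_CUBIC)[:,:,::-1])
print(fpx(c,358,210,.12),fpx(c,322,388,.176),fpx(c,272,388,.176),fpx(c,372,388,.176))
d=c['depth'][175:250:3,296:362:3]; np.set_printoptions(linewidth=250); print((d*1000).astype(int))
E
```

```text
[ 0.6414 -0.0717  0.12  ] [ 0.4683 -0.0111  0.176 ] [0.474  0.0425 0.176 ] [ 0.46   -0.0641  0.176 ]
[[360 362 363 361 360 362 361 362 361 363 361 361 362 362 360 361 362 361 360 361 361 361]
 [362 363 363 362 362 363 362 359 354 352 352 352 354 362 362 362 363 362 363 363 363 362]
 [365 363 363 364 363 355 350 352 346 343 344 346 343 354 353 358 363 365 364 363 364 365]
 [364 365 365 366 358 354 344 342 339 337 335 336 341 343 352 355 364 365 364 363 365 365]
 [365 365 365 354 354 343 343 324 321 320 317 318 344   0 343 344 356 366 365 364 365 366]
 [367 366 367 344 344 343 345 309 310 310 310 309 344 344 343 344 344 357 366 366 367 367]
 [366 367 356 344 343 344 344 311 311 311 311 311 336 343 345 344 344 348 364 368 367 367]
 [369 369 351 346 346 346 346 311 311 311 312 311 312 346 346 345 345 346 357 368 369 368]
 [369 368 345 346 346 346 346 313 311 312 312 312 312 347 347 347 348 348 360 369 367 368]
 [370 370 346 346 348 347 348 313 313 314 313 312 314 347 347 348 347 347 348 370 370 369]
 [371 371 347 349 347 349 349 314 314 313 313 312 315 348 347 349 347 347 347 370 369 369
[... 576 characters left out ...]
4 354 319 318 320 319 320 354 355 354 376 378 379 376 378 377]
 [378 379 379 377 379 379 378 357 321 320 320 319 320 378 379 378 379 378 379 378 378 377]
 [379 379 379 380 379 379 381 379 322 320 321 320 322 332 379 379 378 378 378 380 378 379]
 [379 380 380 382 382 382 380 381 321 322 321 321 322 322 380 379 380 380 381 380 381 380]
 [385   0 384 384 383 384 383 383 322 323 322 321 324 322 385 384 383 384 384 384 383 382]
 [384 384 385 384 384 385 385 383 323 323 325 323 322 324 383 383 385 384 383 384 385 386]
 [371 372   0 372 372 373 372 372 373 373 373 372 373 372 373 373 374 375 376 374 375 375]
 [372 371 372 371 371 370 373 371 371 371 372 371 371 371 371 373 371 372 374 371 370 372]]
```

View pics/c2.png

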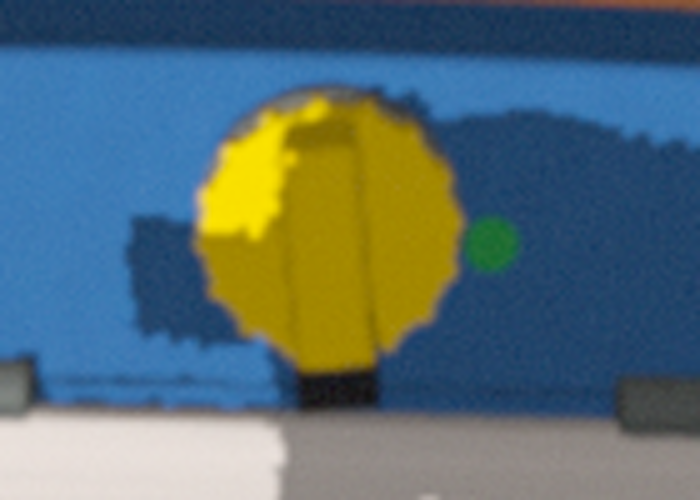

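```bash
python3 - <<'E'
from h import *
c=load('w1')
a=fpx(c,324,189.5,.176);b=fpx(c,327.8,241.5,.176);m=(a+b)/2
print(a,b,m,np.linalg.norm(a-b),np.arctan2(*(a-b)[[1,0]]))
o=bot.get_obs();p=o['tool_pos'];q=o['ee_rot']
from scipy.spatial.transform import Rotation as Ro
R=Ro.from_quat(np.r_[q[1:],q[0]]).as_matrix();print(R.round(3));print('yaw',np.arctan2(R[1,0],R[0,0]))
print('tool shift',R.T@(np.r_[m[:2],.166-.0187]-p))
E
```

```text
[ 0.677  -0.0427  0.176 ] [ 0.631  -0.0396  0.176 ] [ 0.654   -0.04115  0.176  ] 0.0461043381906736 -0.06728956027454613
[[ 0.991 -0.136 -0.001]
 [-0.136 -0.991  0.   ]
 [-0.001 -0.    -1.   ]]
yaw -0.13595116095344778
tool shift [-0.00138492 -0.00079257  0.1691671 ]
```

Emit:
{"name": "servo_tool", "arguments": {
  "motion": [
    [[-0.05, -0.03, 1, -1], [0, 0, 1, 0], [0, 0, 1, 0], [0, 0, 1, 0], [0, 0, 1, 0], [0, 0, 1, 0], [0, 0, 0.65, 0], [0, 0, 0, 0]]
  ]
}}

```text
time: 3.98
tool_pos: [0.6514, -0.0406, 0.1454]
ee_rot: [-0.001, 0.999, -0.033, -0.004]
ft_force: [-0.2, 0.3, -0.0]
gripper_width: 0.0854
grip_force: 0.0
```

Emit:
{"name": "servo_tool", "arguments": {
  "motion": [
    [[0, 0, 0, 0], [0, 0, 0, 0], [0, 0, 0, 0], [0, 0, 0, 0], [0, 0, 0, 0], [0, 0, 0, 0], [0, 0, 0, 0], [0, 0, 0, 0]]
  ],
  "gripper": 1,
  "force": 40
}}

```text
time: 4.65
tool_pos: [0.655, -0.0413, 0.1517]
ee_rot: [0.0, 0.999, -0.034, 0.001]
ft_force: [0.2, 0.8, 4.3]
gripper_width: -0.0002
grip_force: 2.0
```

```bash
python3 - <<'E'
from h import *
c=snap('wrist','w2'); d=snap('side','d2')
A=cv2.resize(c['frame'][120:480,100:540],(540,440)); B=cv2.resize(d['frame'][190:300,330:410],(240,330),interpolation=cv2.INTER_CUBIC)
o=np.zeros((440,790,3),np.uint8);o[:,:540]=A;o[:330,545:785]=B
cv2.imwrite('pics/c3.png',o[:,:,::-1])
o=bot.get_obs();print(o['gripper_width'],o['grip_force'],o['ft_force'])
E
```

```text
-6.724483922888044e-05 2.521786851739307 [-0.71341479  1.2061902   5.07839389]
```

View pics/c3.png

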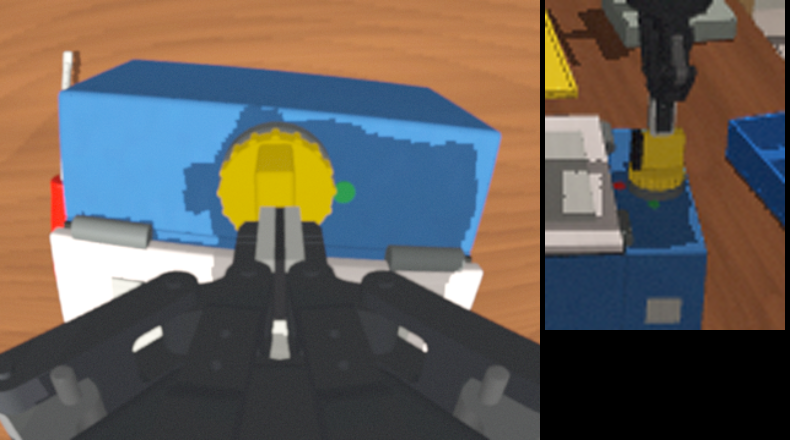

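The fingers are shut above the wing, not around it. In the side crop the tips end at the wing top, near original pixel (368,233). I'll check the real tip height by depth.

```bash
python3 - <<'E'
from h import *
d=load('d2')
for v in range(205,246,3):
    print(v,[ (u,*px(d,u,v).round(3),*d['frame'][v,u]) for u in (365,369,373)])
c=load('w2');print(c['rvec'],c['tvec'])
R=cv2.Rodrigues(c['rvec'])[0];print('cam pos now',-R.T@c['tvec'])
c=load('w1');R=cv2.Rodrigues(c['rvec'])[0];print('cam pos then',-R.T@c['tvec'])
E
```

```text
205 [(365, np.float64(0.635), np.float64(-0.059), np.float64(0.272), np.uint8(34), np.uint8(32), np.uint8(36)), (369, np.float64(0.641), np.float64(-0.076), np.float64(0.28), np.uint8(26), np.uint8(26), np.uint8(29)), (373, np.float64(0.65), np.float64(-0.081), np.float64(0.281), np.uint8(69), np.uint8(67), np.uint8(67))]
208 [(365, np.float64(0.637), np.float64(-0.055), np.float64(0.261), np.uint8(32), np.uint8(31), np.uint8(33)), (369, np.float64(0.643), np.float64(-0.071), np.float64(0.268), np.uint8(29), np.uint8(31), np.uint8(32)), (373, np.float64(0.649), np.float64(-0.086), np.float64(0.275), np.uint8(70), np.uint8(67), np.uint8(66))]
211 [(365, np.float64(0.637), np.float64(-0.058), np.float64(0.254), np.uint8(33), np.uint8(33), np.uint8(35)), (369, np.float64(0.644), np.float64(-0.069), np.float64(0.259), np.uint8(33), np.uint8(34), np.uint8(36)), (373, np.float64(0.647), np.float64(-0.092), np.float64(0.27), np.uint8(58), np.uint8(58), np.uint8(58))]
214 [(365, np.float64(0.638), np.float64(-0.055), np.float64(0.244), np.uint8(32), np.uint8(33), np.uint8(37)), (369, np.floa
[... 2966 characters left out ...]
, np.float64(-0.049), np.float64(0.158), np.uint8(150), np.uint8(122), np.uint8(20)), (373, np.float64(0.667), np.float64(-0.048), np.float64(0.156), np.uint8(149), np.uint8(122), np.uint8(26))]
244 [(365, np.float64(0.646), np.float64(-0.047), np.float64(0.149), np.uint8(149), np.uint8(123), np.uint8(28)), (369, np.float64(0.657), np.float64(-0.047), np.float64(0.148), np.uint8(150), np.uint8(123), np.uint8(26)), (373, np.float64(0.668), np.float64(-0.048), np.float64(0.147), np.uint8(147), np.uint8(120), np.uint8(22))]
[-1.98923238  2.12831148  0.32983463] [0.00225671 0.60330675 0.52602466]
cam pos now [ 0.73276124 -0.04721846  0.31861804]
cam pos then [ 0.73300571 -0.05344437  0.48311261]
```

Depth confirms that the tips rest at z≈0.177 while the reported TCP is 0.152, so the real fingertips stand about 25 mm behind it. I'll open, go 26 mm lower and close again.

Emit:
{"name": "servo_tool", "arguments": {
  "motion": [
    [[0, 0, 0, 0], [0, 0, 0, 0], [0, 0, 0, 0], [0, 0, 0, 0], [0, 0, 0, 0], [0, 0, 0.5, 0], [0, 0, 0.5, 0], [0, 0, 0, 0]]
  ],
  "gripper": 0
}}

```text
time: 5.42
tool_pos: [0.6518, -0.0406, 0.121]
ee_rot: [-0.001, 0.999, -0.034, -0.003]
ft_force: [-1.4, -0.3, -1.2]
gripper_width: 0.0854
grip_force: 0.0
```

Emit:
{"name": "servo_tool", "arguments": {
  "motion": [
    [[0, 0, 0, 0], [0, 0, 0, 0], [0, 0, 0, 0], [0, 0, 0, 0], [0, 0, 0, 0], [0, 0, 0, 0], [0, 0, 0, 0], [0, 0, 0, 0]]
  ],
  "gripper": 1,
  "force": 40
}}

```text
time: 6.08
tool_pos: [0.6549, -0.0401, 0.1264]
ee_rot: [-0.001, 0.999, -0.034, 0.001]
ft_force: [-0.1, 5.0, 2.7]
gripper_width: 0.013
grip_force: 43.9
```

Emit:
{"name": "servo_tool", "arguments": {
  "motion": [
    [[0, 0, 0, -0.6], [0, 0, 0, -0.8], [0, 0, 0, -0.8], [0, 0, 0, -0.8], [0, 0, 0, -0.8], [0, 0, 0, -0.8], [0, 0, 0, -0.8], [0, 0, 0, 0]]
  ]
}}

```text
time: 6.75
tool_pos: [0.6549, -0.0397, 0.1264]
ee_rot: [-0.001, 0.988, 0.155, 0.001]
ft_force: [-0.4, 7.2, 2.3]
gripper_width: 0.0128
grip_force: 43.9
```

Emit:
{"name": "servo_tool", "arguments": {
  "motion": [
    [[0, 0, 0, -0.8], [0, 0, 0, -0.8], [0, 0, 0, -0.8], [0, 0, 0, -0.8], [0, 0, 0, -0.8], [0, 0, 0, -0.8], [0, 0, 0, -0.8], [0, 0, 0, 0]]
  ]
}}

```text
time: 7.42
tool_pos: [0.6548, -0.0394, 0.1264]
ee_rot: [-0.001, 0.939, 0.344, 0.001]
ft_force: [-1.9, 6.7, 3.1]
gripper_width: 0.0133
grip_force: 44.0
```

Emit:
{"name": "servo_tool", "arguments": {
  "motion": [
    [[0, 0, 0, -0.8], [0, 0, 0, -0.8], [0, 0, 0, -0.8], [0, 0, 0, -0.8], [0, 0, 0, -0.8], [0, 0, 0, -0.8], [0, 0, 0, -0.8], [0, 0, 0, 0]]
  ]
}}

```text
time: 8.08
tool_pos: [0.6545, -0.0391, 0.1264]
ee_rot: [-0.001, 0.854, 0.52, 0.001]
ft_force: [-1.6, 7.8, 3.0]
gripper_width: 0.0132
grip_force: 44.1
```

Emit:
{"name": "servo_tool", "arguments": {
  "motion": [
    [[0, 0, 0, -0.6], [0, 0, 0, -0.6], [0, 0, 0, 0], [0, 0, 0, 0]]
  ]
}}

```text
time: 8.42
tool_pos: [0.6545, -0.039, 0.1264]
ee_rot: [-0.001, 0.832, 0.555, 0.001]
ft_force: [-2.2, 7.4, 3.5]
gripper_width: 0.013
grip_force: 44.1
```

Emit:
{"name": "servo_tool", "arguments": {
  "motion": [
    [[0, 0, 0, 0], [0, 0, 0, 0], [0, 0, 0, 0], [0, 0, 0, 0], [0, 0, -1, 0], [0, 0, -1, 0], [0, 0, -1, 0], [0, 0, -1, 0]]
  ],
  "gripper": 0
}}

```text
time: 9.08
tool_pos: [0.6542, -0.0416, 0.2266]
ee_rot: [-0.0, 0.832, 0.554, -0.0]
ft_force: [-0.5, -0.5, -0.6]
gripper_width: 0.0852
grip_force: 0.0
```

```bash
python3 - <<'E'
from h import *
c=snap('wrist','w3');d=snap('scene','s3')
A=cv2.resize(c['frame'],(480,360));B=cv2.resize(d['frame'][210:280,230:290],(300,350),interpolation=cv2.INTER_CUBIC)
o=np.zeros((360,790,3),np.uint8);o[:,:480]=A;o[:350,485:785]=B
cv2.imwrite('pics/c4.png',o[:,:,::-1]); o=bot.get_obs();print(o['tool_pos'],o['ee_rot'],o['gripper_width'])
E
```

```text
[ 0.65721959 -0.04223939  0.23166281] [0.00377983 0.83231211 0.55428434 0.0033384 ] 0.08525485125692588
```

View pics/c4.png

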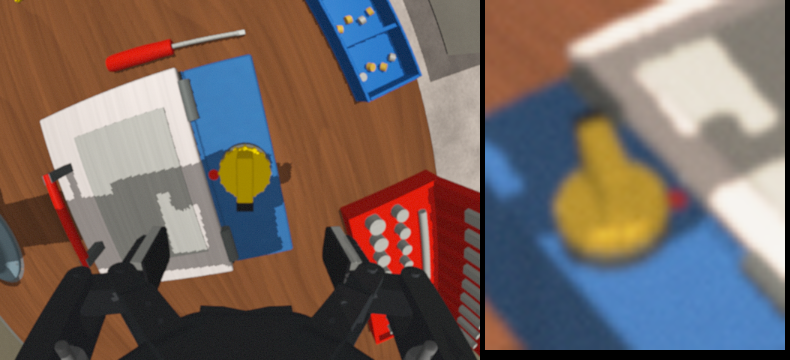

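The black pointer at (245,207) now covers the green dot and the red dot is visible at (213,175), so the vent is open at about 1.3 rad. On to the handle.

Emit:
{"name": "servo_tool", "arguments": {
  "motion": [
    [[0, 0, 0, -1], [0, 0, 0, -1], [0, 0, 0, -1], [0, 0, 0, -0.7], [0, 0, 0, 0], [0, -0.6, 0, 0], [0.1, -0.9, 0, 0], [0.1, -0.9, 0, 0]]
  ]
}}

```text
time: 9.85
tool_pos: [0.5948, -0.0282, 0.2245]
ee_rot: [-0.0, 0.755, 0.656, -0.0]
ft_force: [0.4, -0.3, -0.6]
gripper_width: 0.0856
grip_force: 0.0
```

Emit:
{"name": "servo_tool", "arguments": {
  "motion": [
    [[0, -0.9, 0, 0], [0, -0.9, 0, 0], [0, -0.9, 0, 0], [0, -0.9, 0, 0], [0, -0.9, 0, 0], [0, -0.8, 0, 0], [0, 0, 0, 0], [0, 0, 0, 0]]
  ]
}}

```text
time: 10.52
tool_pos: [0.4639, -0.01, 0.2253]
ee_rot: [0.0, 0.754, 0.657, 0.0]
ft_force: [0.4, -0.4, 0.4]
gripper_width: 0.0854
grip_force: 0.0
```

```bash
python3 - <<'E'
from h import *
c=snap('wrist','w4')
from scipy.spatial.transform import Rotation as Ro
o=bot.get_obs();p=o['tool_pos'];q=o['ee_rot'];R=Ro.from_quat(np.r_[q[1:],q[0]]).as_matrix()
print(p,np.arctan2(R[1,0],R[0,0]),R.T@(np.array([.4645,-.0115,.126])-p)/.025)
E
```

```text
[ 0.46447828 -0.01010893  0.22552244] 1.432575958175594 [-0.0545743   0.00679162  3.98090652]
```

View pics/w4.png

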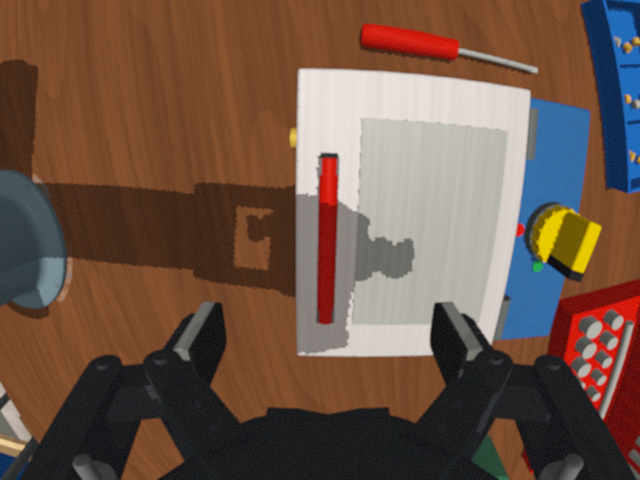

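The bar runs from (329,155) to (326,325), centred between the fingers. The pointer is at the green dot. I'll descend and grip.

Emit:
{"name": "servo_tool", "arguments": {
  "motion": [
    [[-0.05, 0, 0.8, 0], [0, 0, 0.8, 0], [0, 0, 0.8, 0], [0, 0, 0.8, 0], [0, 0, 0.75, 0], [0, 0, 0, 0], [0, 0, 0, 0]]
  ]
}}

```text
time: 11.15
tool_pos: [0.4641, -0.0112, 0.1261]
ee_rot: [-0.001, 0.754, 0.657, -0.001]
ft_force: [-0.1, -0.7, 0.5]
gripper_width: 0.0854
grip_force: 0.0
```

Emit:
{"name": "servo_tool", "arguments": {
  "motion": [
    [[0, 0, 0, 0], [0, 0, 0, 0], [0, 0, 0, 0], [0, 0, 0, 0], [0, 0, 0, 0], [0, 0, 0, 0], [0, 0, 0, 0], [0, 0, 0, 0]]
  ],
  "gripper": 1,
  "force": 60
}}

```text
time: 11.82
tool_pos: [0.4629, -0.011, 0.1274]
ee_rot: [-0.001, 0.754, 0.657, -0.001]
ft_force: [-7.5, 0.3, 7.4]
gripper_width: 0.0099
grip_force: 58.5
```

Emit:
{"name": "servo_tool", "arguments": {
  "motion": [
    [[0, 0.04, -0.12, 0], [0, 0.04, -0.12, 0], [0, 0.05, -0.12, 0], [0, 0.05, -0.12, 0], [0, 0, 0, 0], [0, 0, 0, 0]]
  ]
}}

```text
time: 12.32
tool_pos: [0.4657, -0.0116, 0.1369]
ee_rot: [-0.003, 0.754, 0.657, -0.003]
ft_force: [-8.1, -2.3, -6.0]
gripper_width: 0.0101
grip_force: 60.9
```

Emit:
{"name": "servo_tool", "arguments": {
  "motion": [
    [[0, 0.05, -0.12, 0], [0, 0.05, -0.12, 0], [0, 0.05, -0.12, 0], [0, 0.05, -0.12, 0], [0, 0.05, -0.1, 0], [0, 0, 0, 0], [0, 0, 0, 0], [0, 0, 0, 0]]
  ]
}}

```text
time: 12.98
tool_pos: [0.472, -0.0126, 0.1524]
ee_rot: [-0.003, 0.754, 0.657, -0.003]
ft_force: [-11.5, -2.3, -5.0]
gripper_width: 0.01
grip_force: 60.0
```

```bash
python3 - <<'E'
from h import *
c=snap('side','d5')
cv2.imwrite('pics/c5.png',cv2.resize(c['frame'][190:320,260:400],None,fx=4,fy=4,interpolation=cv2.INTER_CUBIC)[:,:,::-1])
E
```

```text
(no output)
```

View pics/c5.png

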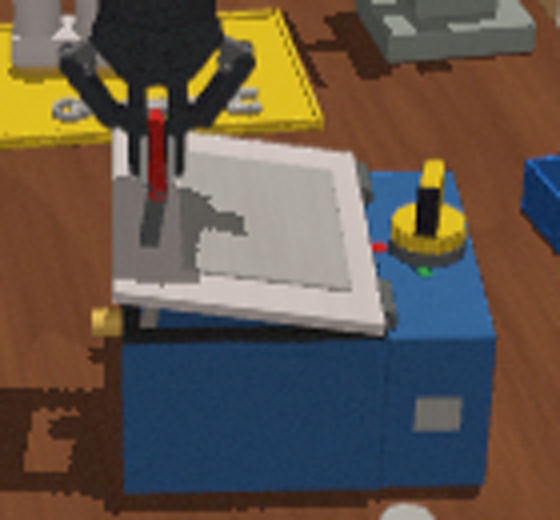

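The lid is up about 25 mm at the handle (roughly 0.165 rad), its bar between the fingers, and the pointer is at the green dot. I'll let it settle and hand in.

Emit:
{"name": "servo_tool", "arguments": {
  "motion": [
    [[0, 0, 0, 0], [0, 0, 0, 0], [0, 0, 0, 0], [0, 0, 0, 0], [0, 0, 0, 0], [0, 0, 0, 0], [0, 0, 0, 0], [0, 0, 0, 0]]
  ]
}}

```text
time: 13.7
tool_pos: [0.4721, -0.0127, 0.1526]
ee_rot: [-0.003, 0.754, 0.657, -0.003]
ft_force: [-11.7, -3.5, -3.1]
gripper_width: 0.0101
grip_force: 60.1
```

```bash
python3 - <<'E'
from bench import bot
o=bot.get_obs();print(o['tool_pos'],o['ft_force'],o['grip_force'])
if abs(o['tool_pos'][2]-.1524)<.003 and o['grip_force']>30: print(bot.close_job())
E
```

```text
[ 0.47207298 -0.01265527  0.1526411 ] [-11.70737483  -3.52421638  -3.08481809] 60.13403534889221
the job is handed in; nothing more can be done
None
```

I handed the job in at about 13.7 s with the vent cap unscrewed to the green dot (about 1.3 rad) and the lid held steady in the gripper about 0.165 rad open (front edge up about 3 cm); the hand-in returned no verdict, and these angles are my estimates from the camera images and tool pose.

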